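# Index the dial-gauge arm one hole round, to the tappet

## Robot

A 6-joint arm with a two-finger parallel gripper is mounted at the origin on the work surface. World frame = base frame: x ahead of the robot, y to its left, z up, the work surface at z = 0. Lengths are in m, angles in degrees, forces in N, time in s.
With the tool pointing down it reaches from about 0.325 to 0.925 m from the base axis. Payload 3.1 kg.
Tool frame: the origin (TCP) lies midway between the tips of the shut fingers; the grasp point (between the pads) lies robot.hold_point_z behind it (robot.hold_point_z is the distance from the TCP to the grasp point, in m); z points along the fingers, y is the line along which they close (so a half turn about z gives the same grasp; the last joint's range is limited). The gripper opens to 85 mm and grips with 20 to 120 N. Pads are 22 mm wide; open, the fingers measure 114 mm over their backs; the gripper's body (76 mm by 85 mm) begins 54 mm behind the grasp point. The pads swing forward as they close: fully open they stand 13 mm farther back than shut.
Start: joints at [56.826, 12.427, 92.441, -0, 75.132, -6.429], TCP at [0.281, 0.558, 0.231] pointing down, gripper open.
Joint ranges: [-157.48, 157.48], [-44.54, 120.13], [17.64, 146.25], [-64.5, 244.5], [7.68, 150.69], [-147.95, 147.95]. Speed limits (degrees/s): [159.86, 159.86, 180, 180, 180, 180].

## Interface

Orientations are given as a 3x3 rotation matrix whose columns are the frame's x, y, z axes.
In Python, from cell import status, get_image, get_calibration, job_done, robot gives the robot as it stands.
- The arm moves only by the tool jog_arm, never from a script. Its argument "motion" is a list that holds one entry, the list of rows, each a list of 7 numbers: the shift along the tool's x, y, z in cm, then the turn, a rotation vector about the tool's x, y, z in rad, then the opening, from -1 (shut) to 1 (fully open), so that 0 is half open. In form: [[[x, y, z, wx, wy, wz, hand], ...]]. A call has 1 to 20 rows; each row shifts and turns the commanded pose from where the row before left it, along the tool's axes as they then stand; what a row does not reach is not made up. A row lasts 1/10 s, in which the tool goes at most 50 mm and 8.59 degrees, less where a joint would pass 70% of its speed; a pose out of reach is approached as far as the arm can. A call is refused whole if a number of a shift passes 5 or a number of a turn 0.15, either way. A call with a gripper value outside its range is refused whole. The fingers move at their own pace and stop on an object; "squeeze" is the grip in N (left out, the last holds). Time passes only in rows, so rows that do not move let the fingers close. It gives the time, the measured TCP pose, the force, the opening and the grip force at its end, in the units of the state.
- status.get_obs(): the state, without advancing time (a new reading comes with each control period).
- get_image(name): name is "side" or "top" or "wrist"; returns (picture, depth): 420x560x3 uint8, red, green, blue; 420x560 float32, m along the optical axis (not along the pixel's ray), 0 where there is no reading.
- get_calibration(name): a dict with "fx", "fy", "cx", "cy" (pixels), "k1" (the pictures are not rectified: a ray, as slopes to the right and down, at radius r is drawn at 1 + k1 r^2 times it, then the intrinsics apply), "eye" and "rotation" of the camera in the world; the wrist camera has in their place "tool_from_camera" (4x4, takes a point from camera to tool coordinates, whose origin is the TCP and whose axes are the flange's). Camera axes: x right, y down, z forward; pixel columns grow to the right and rows downward; lengths in m; the calibration is good to about 2 mm. A picture is of the moment at which its call begins: read the wrist's pose just before it. get_calibration takes no time and is no camera call.
- job_done(): hands the job in; it is judged then, once.
The state is a dict: "time_s": time; "q": joint angles; "qd": joint speeds; "joint_torque": joint torques, N m; "ee_pos": TCP position; "tcp_rot": TCP orientation; "wrist_force": force on the tool from outside, world axes, zero at the start; "torque": the same for the moment, N m; "opening": finger opening in m; "grasp_force": force on a finger pad.
Only numpy, scipy, OpenCV 4.12 (cv2) and the standard library are available. Lean on these libraries where they do the work, as an engineer would, in place of code of your own. Each camera call takes 0.05 s, during which the arm holds its last target. There are 200 camera calls.

## Task

Hook a fingertip under the pull ring of the gauge arm's spring index pin, lift the pin out of its hole and swing the arm one hole round, to the side where the tappet stands, so that the gauge comes over it; then let the pin drop fully home in that hole and take the finger out. Use a fingertip only: do not pinch the ring or force anything, and leave the tappet, the collar and the other things where they stand.

Things in the scene. Friction and masses are not known exactly. Their poses are not given: they have to be found in the camera images.
- stand: Gauge stand, fixed to the bench: grey base plate 290 x 390 x 12 mm; origin on the bench near its centre, z up. On a raised steel quadrant (top 26 mm above the bench) lie five index holes, 13 mm wide, 14 mm deep, 210 mm from the pivot, at -50, -25, 0, 25, 50 degrees about it; 0 is from the pivot along local -x, positive angles towards local +y. The pin starts in hole 0.
- pivot (a point): The vertical axis of the swing arm, at bench height, at local (+105, 0) mm of the stand; axes as the stand's. Its post is 98 mm high. Round marks on the plate, 105 mm from the pivot at the same angles as the holes, are the gauge stations.
- swing_arm (a joint): Angle of the swing arm (rad): 0 in the middle hole, +0.436 in the next hole on the stand's +y side, -0.436 in the next on its -y side. Play in a hole about 0.01 rad. With the pin lifted it swings with a light friction (about 0.6 N at the ring) and stays where it is left.
- gauge_tip (a point): Probe tip of the dial gauge, under the swing arm, 105 mm from the pivot, 48 mm above the bench. The arm is an aluminium bar 30 mm wide, 58 to 74 mm above the bench, reaching 247 mm from the pivot; the gauge's dial, a 56 mm disc, stands on it up to 158 mm high.
- index_pin (a joint): Lift of the index pin (m): 0 fully home in a hole, 0.012 when its tip rests on the quadrant between holes (lift it higher to swing), 0.030 at its upper stop. A 10 mm round-tipped pin, 210 mm from the pivot, in a bushing on the arm (26 mm wide, up to 92 mm above the bench). Its spring and weight pull down with 5 N at 0, 8 N at 0.030. Released within 4 mm of a hole it drops in.
- ring_mid (a point): Centre of the opening of the pull ring, a D-shaped ring of 7 mm steel bar fixed on the pin, moving with arm and pin. 194 mm from the pivot; 127 mm above the bench with the pin home. Axes turn with the arm: local -x outward from the pivot (robot's side), z up. The opening is 57 mm wide (local y) and 49 mm high; its plane leans back towards the pivot, 35 degrees from vertical.
- ring_top (a point): Underside of the ring's top bar, at its middle, where a fingertip lifts: 20 mm above ring_mid and 14 mm nearer the pivot. The straight part of the bar is 48 mm long. The bottom bar is 23 mm below ring_mid and 16 mm farther from the pivot. A finger tilted 30 to 45 degrees from straight down, pointing towards the pivot, passes squarely through the opening.
- tappet: Bucket tappet: plain closed steel cylinder, 30 mm across, 22 mm high, loose, on the station mark 25 degrees to one side of the arm's start (either side). Origin at the centre of its underside, 12 mm above the bench.
- collar: Steel collar with an open 20 mm hole, 34 mm across, 10 mm high, loose, on the station mark at the other side. Origin at the centre of its underside, 12 mm above the bench.
- piston: Aluminium piston, 65 mm across, 62 mm high, standing loose on the bench beside the stand. Origin at the centre of its underside.
- tin: Round grey tin, 60 mm across, 75 mm high, standing loose on the bench beside the stand. Origin at the centre of its underside.
- spanner: Steel spanner, 150 mm long, lying loose on the bench beside the stand. Origin at its underside, x along it.
Things that resemble listed ones, but are neither listed nor needed, are in the scene too. Leave any purple look-alike of the tappet alone.

How it is judged (in metres and radians):
On the way, in this order (a step that is already met when the one before it is completed fails the run):
1. the pin is lifted clear of the middle hole by its ring (value of joint index_pin above 0.0125 m and value of joint swing_arm between -0.15 and 0.15 rad), for 0.05 s.
2. the arm is swung to the next hole on the tappet's side (((y of tappet in the frame of stand above 0 m and value of joint swing_arm between 0.396332 and 0.476332 rad) or (y of tappet in the frame of stand below 0 m and value of joint swing_arm between -0.476332 and -0.396332 rad))), for 0.1 s.
At the end, for the whole second after the job is handed in: The arm is at rest within 0.02 rad of the next hole on the tappet's side, with the pin within 3 mm of fully home; tappet and collar stand within 6 mm of where they were (((y of tappet in the frame of stand above 0 m and value of joint swing_arm between 0.416332 and 0.456332 rad) or (y of tappet in the frame of stand below 0 m and value of joint swing_arm between -0.456332 and -0.416332 rad)) and value of joint index_pin below 0.003 m and velocity of joint swing_arm between -0.02 and 0.02 rad/s and distance of each of tappet, collar from where it was at the start of the episode below 0.006 m); the robot touches nothing.
It fails at once if the tappet or the collar is shifted or lifted (more than 6 mm) (distance of any of tappet, collar from where it was at the start of the episode above 0.006 m).
It fails at once if the piston, tin or spanner is shifted or lifted (more than 15 mm) (distance of any of piston, tin, spanner from where it was at the start of the episode above 0.015 m).
It fails at once if the stand, its arm or its ring is pinched or forced (fingers press on it with more than 35 N) (contact force between the fingers and stand above 35 N).
It fails at once if the robot's arm or hand shoves the stand (more than 35 N) (contact force between the arm and stand above 35 N).
It also fails if it takes over 45 s, if anything falls off the work surface, if the arm or the gripper's body presses on something with over 40 N, if the wrist force passes 120 N, or if a joint passes its speed limit or range.

## Working session

There is one attempt and no reset: what is moved stays moved. The work goes in short steps, Python scripts to look and compute and a tool call to move; the robot and the scene stay as the last step left them, time stands still between calls to the robot, and variables do not carry over. Pictures are saved under pics/ and viewed, at most 10 in all, crops included, and the job is handed in when it is done.

Besides the shell and the picture viewer there is one more tool, called as name(argument=value, ...) on one line, values as JSON. jog_arm: Moves the arm, as the interface text tells. Its arguments: {"type":"object","properties":{"motion":{"type":"array","items":{"type":"array","items":{"type":"array","items":{"type":"number"}}}},"squeeze":{"type":"number"}},"required":["motion"]}

```bash
mkdir -p pics; cat > h.py <<'E'
import numpy as np, cv2
from cell import status, get_image, get_calibration, job_done, robot
def cloud(name):
    o=status.get_obs(); im,d=get_image(name); c=get_calibration(name)
    K=np.array([[c['fx'],0,c['cx']],[0,c['fy'],c['cy']],[0,0,1.]])
    v,u=np.mgrid[:420,:560]
    # invert r_d = r(1+k1 r^2)
    x=(u-c['cx'])/c['fx'];y=(v-c['cy'])/c['fy'];a=x.copy();b=y.copy()
    for _ in range(20):
        s=1+c['k1']*(a*a+b*b);a=x/s;b=y/s
    P=np.stack([a*d,b*d,d],-1)
    if name=='wrist':
        T=np.array(c['tool_from_camera']);P=P@T[:3,:3].T+T[:3,3]
        R=np.array(o['tcp_rot']);P=P@R.T+np.array(o['ee_pos'])
    else: P=P@np.array(c['rotation']).T+np.array(c['eye'])
    P[d==0]=np.nan
    return im,P
def save(n,im): cv2.imwrite('pics/'+n+'.png',cv2.cvtColor(im,cv2.COLOR_RGB2BGR))
E
python3 - <<'E'
from h import *
ims=[]
for n in('top','side'):
    im,P=cloud(n);np.savez(n,im=im,P=P);save(n,im)
    c=get_calibration(n);print(n,c['eye'],c['rotation'])
print(status.get_obs(), robot.hold_point_z)
E
```

```text
top [0.46043838 0.04351734 1.00428706] [[ 0.00865621 -0.98711503  0.15977796]
 [-0.99984804 -0.0109619  -0.01355483]
 [ 0.01513165 -0.15963634 -0.98705991]]
side [ 0.48551749 -0.88933239  0.61909281] [[ 0.99122916 -0.05214577  0.12143135]
 [-0.13167292 -0.46805193  0.87383616]
 [ 0.01126932 -0.8821611  -0.4708129 ]]
{'time_s': 0.1, 'q': array([ 5.68252250e+01,  1.24759847e+01,  9.25214263e+01, -8.82876324e-04,
        7.51314965e+01, -6.42913819e+00]), 'qd': array([-0.02032984, -0.16742277, -0.13990826, -0.11042394,  0.07824687,
        0.05930877]), 'joint_torque': array([-7.40883788e-04, -3.98078799e+01, -3.04970455e+01, -2.04685680e-04,
        4.28326079e-03,  1.98516148e-05]), 'ee_pos': array([0.2808467 , 0.55750833, 0.2300409 ]), 'tcp_rot': array([[-8.93014859e-01,  4.50025528e-01, -1.21864568e-03],
       [ 4.50027116e-01,  8.93012888e-01, -1.89129374e-03],
       [ 2.37135834e-04, -2.23737701e-03, -9.99997469e-01]]), 'wrist_force': array([ 0.20665064, -0.66206053, -0.1269897 ]), 'torque': array([-0.01056277,  0.01473938,  0.01310067]), 'grasp_force': 0.0, 'opening': 0.0854871159366548} 0.0187
```

View pics/top.png

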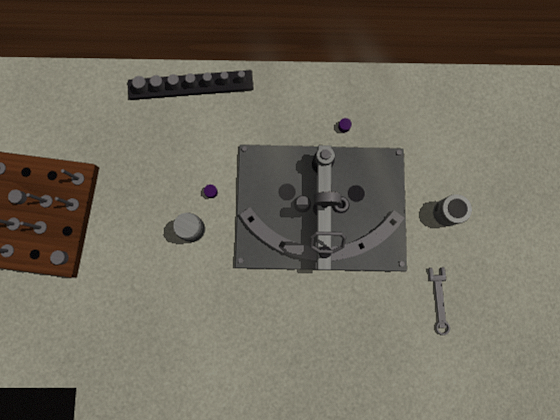

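View pics/side.png

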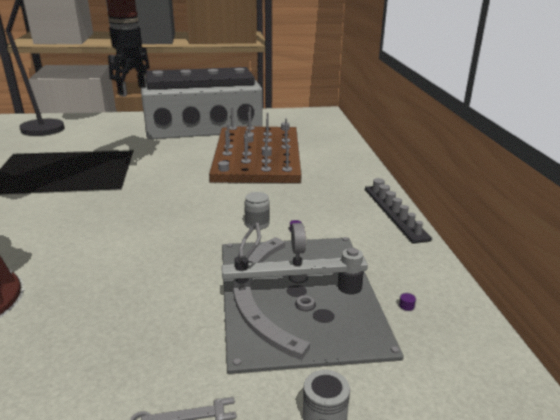

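The top view shows the stand around (320,207) with the pivot post at (324,156), the arm running down towards the robot and the ring at (327,241). Candidates for the tappet:
- the grey cylinder at (303,201), on the left (+y) of the arm
- the purple ones at (210,191) and (345,125), which are look-alikes to leave alone

The collar is at (342,204). I'll confirm with one enlarged crop and measure.

```bash
python3 - <<'E'
from h import *
t=np.load('top.npz');im,P=t['im'],t['P']
save('crop',cv2.resize(im[140:280,225:415],None,fx=4,fy=4,interpolation=cv2.INTER_CUBIC))
for n,(u,v) in dict(tap=(303,201),col=(342,204),post=(325,155),c1=(242,149),c2=(400,152),c3=(240,261),c4=(402,267)).items(): print(n,P[v,u].round(4))
z=P[...,2]
def st(n,m):
    m=m&np.isfinite(z); Q=P[m]; print(n,m.sum(),np.median(Q,0).round(4),Q.min(0).round(3),Q.max(0).round(3))
v,u=np.mgrid[:420,:560]
roi=(u>225)&(u<415)&(v>140)&(v<280)
st('post',roi&(v<175)&(z>.088)&(z<.11))
st('tap',roi&(abs(u-303)<12)&(abs(v-201)<12)&(z>.028)&(z<.042))
# arm
m=roi&(z>.066)&(z<.08); st('arm',m)
Q=P[m];l=cv2.fitLine(Q[:,:2].astype(np.float32),cv2.DIST_HUBER,0,.01,.01).ravel();print('line',l,np.degrees(np.arctan2(l[1],l[0])))
m=roi&(z>.1)&(v>225);print(np.c_[u[m],v[m],P[m].round(3)*1000][::6].astype(int).tolist())
s=np.load('side.npz');Ps=s['P'];zs=Ps[...,2]
for R,tag in((P,'top'),(Ps,'side')):
    q=R.reshape(-1,3);k=(abs(q[:,2]-.012)<.004)&(q[:,0]>.3)&(q[:,0]<.75)&(abs(q[:,1]-.0)<.3)
    r=cv2.minAreaRect(q[k][:,:2].astype(np.float32));print(tag,k.sum(),r)
E
```

```text
tap [ 0.6384 -0.0212  0.0349]
col [ 0.6363 -0.1128  0.0139]
post [ 0.7281 -0.0644  0.0974]
c1 [0.7645 0.1207 0.0149]
c2 [ 0.762  -0.2512  0.0154]
c3 [0.5031 0.1192 0.0168]
c4 [ 0.4933 -0.2473  0.0116]
post 245 [ 0.73   -0.0655  0.092 ] [ 0.712 -0.085  0.088] [ 0.751 -0.048  0.102]
tap 134 [ 0.6364 -0.0212  0.0343] [ 0.623 -0.035  0.028] [ 0.65  -0.008  0.04 ]
arm 1164 [ 0.5966 -0.0641  0.074 ] [ 0.485 -0.082  0.066] [ 0.759 -0.047  0.08 ]
line [ 0.99993175 -0.01168266  0.60455215 -0.06408001] -0.6693823
[[316, 231, 557, -39, 151], [322, 231, 558, -51, 149], [328, 231, 557, -62, 154], [319, 232, 555, -44, 157], [325, 232, 555, -57, 152], [331, 232, 555, -68, 155], [337, 232, 556, -80, 153], [314, 233, 553, -35, 152], [320, 233, 553, -47, 155], [326, 233, 553, -59, 153], [332, 233, 554, -70, 152], [338, 233, 554, -82, 155], [312, 234, 552, -32, 144], [318, 234, 552, -43, 150], [324, 234, 551, -55, 154], [330, 234, 552, -66, 152], [336, 234, 552, -78, 152], [342, 234, 552, -90, 151], [314, 235, 550, -35, 151], [344, 235, 550, -95, 148], [342, 236, 548, -91, 148], [313, 237, 546, -34, 14
[... 351 characters left out ...]
5], [341, 247, 529, -93, 119], [315, 248, 527, -40, 115], [337, 248, 527, -86, 112], [314, 249, 525, -39, 113], [320, 249, 525, -51, 108], [326, 249, 526, -64, 103], [337, 249, 525, -86, 112], [318, 250, 523, -47, 109], [324, 250, 523, -59, 109], [330, 250, 523, -72, 107], [336, 250, 523, -84, 111], [321, 251, 521, -53, 107], [327, 251, 521, -66, 108], [333, 251, 521, -78, 110], [321, 252, 519, -54, 104], [327, 252, 519, -66, 107], [333, 252, 519, -78, 109]]
top 13976 ((0.6197932958602905, -0.013779819011688232), (0.49286770820617676, 0.26413673162460327), 89.40624237060547)
side 12098 ((0.6201798319816589, -0.016583919525146484), (0.4884706139564514, 0.26460063457489014), 89.34968566894531)
```

View pics/crop.png

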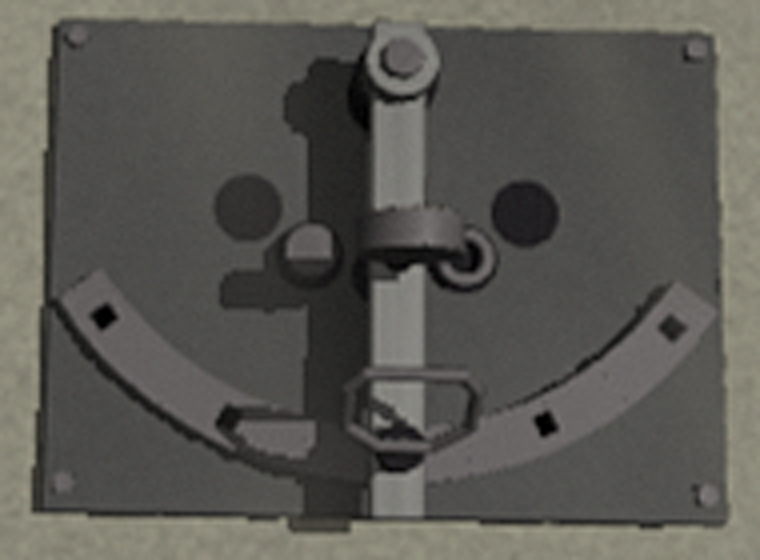

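The crop confirms it: the grey closed cylinder left of the arm (+y, world (0.636,-0.021)) is the tappet, and the open ring to the right is the collar. The swing therefore goes to +0.436. The pivot is at about (0.730,-0.0655), the stand yaw is about -0.6° and ring_mid is at about (0.536,-0.063,0.127). I'll approach with the fingers shut.

jog_arm(motion=[[[-1.93,-2.51,-0.05,0,0,0,-1],[-1.93,-2.51,-0.05,0,0,0,-1],[-1.93,-2.51,-0.05,0,0,0,-1],[-1.93,-2.51,-0.05,0,0,0,-1],[-1.93,-2.51,-0.05,0,0,0,-1],[-1.93,-2.51,-0.05,0,0,0,-1],[-1.93,-2.51,-0.05,0,0,0,-1],[-1.93,-2.51,-0.05,0,0,0,-1],[-1.93,-2.51,-0.05,0,0,0,-1],[-1.93,-2.51,-0.05,0,0,0,-1],[-1.93,-2.51,-0.05,0,0,0,-1],[-1.93,-2.51,-0.05,0,0,0,-1],[-1.93,-2.51,-0.05,0,0,0,-1],[-1.93,-2.51,-0.05,0,0,0,-1],[-1.93,-2.51,-0.05,0,0,0,-1],[-1.93,-2.51,-0.05,0,0,0,-1],[-1.93,-2.51,-0.05,0,0,0,-1],[-1.93,-2.51,-0.05,0,0,0,-1],[-1.93,-2.51,-0.05,0,0,0,-1],[-1.93,-2.51,-0.05,0,0,0,-1]]])

```text
time_s: 2.1
ee_pos: [0.3997, -0.0651, 0.2409]
tcp_rot: [[-0.893, 0.45, -0.0], [0.45, 0.893, 0.0], [0.0, 0.0, -1.0]]
wrist_force: [0.6, 0.5, -0.2]
opening: 0.0003
grasp_force: 0.0
```

jog_arm(motion=[[[0,0,0,0,0,-0.08,-1],[0,0,0,0,0,-0.08,-1],[0,0,0,0,0,-0.08,-1],[0,0,0,0,0,-0.08,-1],[0,0,0,0,0,-0.08,-1],[0,0,0,0,0,-0.07,-1],[0,0,0,0,-0.1,0,-1],[0,0,0,0,-0.1,0,-1],[0,0,0,0,-0.1,0,-1],[0,0,0,0,-0.1,0,-1],[0,0,0,0,-0.1,0,-1],[0,0,0,0,-0.1,0,-1],[0,0,0,0,-0.1,0,-1],[0,0,0,0,-0.08,0,-1],[0,0,0,0,0,0,-1],[0,0,0,0,0,0,-1]]])

```text
time_s: 3.7
ee_pos: [0.4265, -0.0726, 0.2329]
tcp_rot: [[-0.721, -0.007, 0.693], [-0.001, 1.0, 0.01], [-0.693, 0.006, -0.721]]
wrist_force: [-0.6, 0.7, 0.5]
opening: 0.0
grasp_force: 0.0
```

```bash
python3 - <<'E'
from h import *
o=status.get_obs();print(o['time_s'],o['ee_pos'],o['tcp_rot'],o['q'],o['opening'],o['wrist_force'])
print(get_calibration('wrist')['tool_from_camera'])
im,P=cloud('wrist');np.savez('w1',im=im,P=P);save('w1',im)
E
```

```text
3.7 [ 0.42652767 -0.07262657  0.23286551] [[-0.72091239 -0.00733045  0.69298744]
 [-0.00103051  0.99995429  0.00950551]
 [-0.69302545  0.00613851 -0.72088699]] [ -37.16197895  -44.48921587  145.44329805   35.21159702   47.65850696
 -144.25918752] 1.5556638402365573e-05 [-0.62355286  0.73258297  0.50851111]
[[ 1.93974732e-04 -9.52085381e-01 -3.05832290e-01  7.86224838e-02]
 [ 9.99999961e-01  1.22690273e-04  2.52305303e-04 -1.40670541e-05]
 [-2.02693543e-04 -3.05832327e-01  9.52085367e-01 -1.42238868e-01]
 [ 0.00000000e+00  0.00000000e+00  0.00000000e+00  1.00000000e+00]]
```

View pics/w1.png

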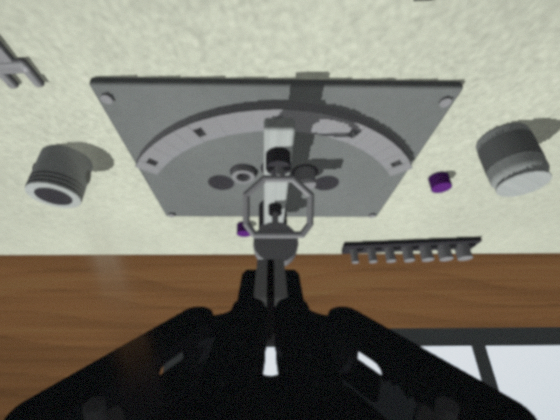

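The wrist view, which is upside down, shows the ring at (278,206), ahead of the fingertip and with nothing in the way. The arm was folded to its limits there. I'll move out along the finger axis.

jog_arm(motion=[[[-0.1,0.1,1,0,0,0,-1],[-0.1,0.1,1,0,0,0,-1],[-0.1,0.1,1,0,0,0,-1],[-0.1,0.1,1,0,0,0,-1],[-0.1,0.1,1,0,0,0,-1],[0,0.1,0.8,0,0,0,-1],[0,0.1,0.8,0,0,0,-1],[0,0.1,0.8,0,0,0,-1],[0,0,0.6,0,0,0,-1],[0,0,0,0,0,0,-1]]])

```text
time_s: 4.75
ee_pos: [0.487, -0.0617, 0.1812]
tcp_rot: [[-0.721, -0.008, 0.693], [-0.002, 1.0, 0.008], [-0.693, 0.004, -0.721]]
wrist_force: [0.0, 0.2, 0.8]
opening: -0.0
grasp_force: 0.0
```

```bash
python3 - <<'E'
from h import *
o=status.get_obs();print(o['time_s'],o['ee_pos'],o['tcp_rot'],o['q'],o['wrist_force'])
im,P=cloud('wrist');np.savez('w2',im=im,P=P);save('w2',im)
z=P[...,2];m=(z>.1)&(P[...,0]>.505)&(P[...,0]<.575)&(abs(P[...,1]+.063)<.05)
Q=P[m];print(m.sum(),Q.min(0),Q.max(0))
for a in(.11,.12,.13,.14):
  k=m&(abs(z-a)<.005);print(a,P[k][:,1].min(),P[k][:,1].max(),np.median(P[k][:,0]))
k=m&(abs(P[...,1]+.063)<.012);print(P[k][::15].round(3).tolist())
E
```

```text
4.75 [ 0.4869769  -0.06174641  0.18120511] [[-0.72101439 -0.00752416  0.69287924]
 [-0.0023326   0.99996173  0.00843154]
 [-0.69291616  0.00446306 -0.72100435]] [ -27.41791712  -25.7792888   142.17269932   41.11165734   29.77641457
 -147.84243269] [0.023527   0.24319657 0.76516214]
2385 [ 0.51798366 -0.09854444  0.10004584] [ 0.55679564 -0.02744068  0.15328004]
0.11 -0.09560846127177794 -0.03002955220920362 0.5239617521551208
0.12 -0.09819078365905479 -0.027584327197361293 0.5313225462770206
0.13 -0.09854443832194962 -0.027440681031605005 0.5388179816072248
0.14 -0.09791825053471916 -0.028043066095696415 0.5462392948336763
[[0.518, -0.063, 0.1], [0.519, -0.06, 0.101], [0.52, -0.059, 0.101], [0.52, -0.065, 0.102], [0.52, -0.054, 0.102], [0.521, -0.066, 0.102], [0.52, -0.055, 0.103], [0.521, -0.068, 0.103], [0.52, -0.058, 0.104], [0.52, -0.071, 0.105], [0.52, -0.06, 0.105], [0.521, -0.074, 0.105], [0.52, -0.063, 0.105], [0.522, -0.052, 0.104], [0.521, -0.065, 0.106], [0.522, -0.054, 0.105], [0.522, -0.068, 0.106], [0.521, -0.057, 0.107], [0.522, -0.07, 0.107], [0.522, -0.059, 0.107], [0.523, -0.071, 0.107], [0.524, -0.06, 0.107], [0.553, -0.073, 0.147], [0.553, -0.062, 0.147], [0.552, -0.075, 0.148], [0.552, -0.072, 0.15], [0.553, -0.072, 0.152]]
```

View pics/w2.png

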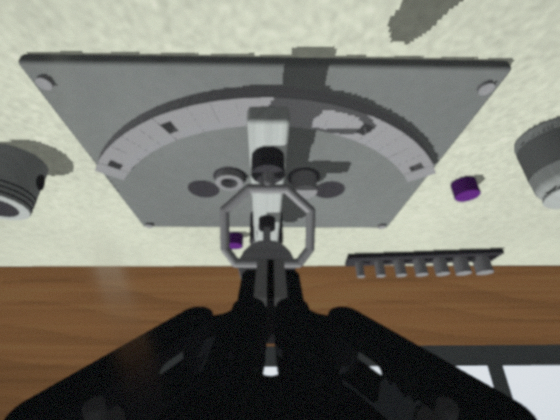

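The ring centre is confirmed at y=-0.063. j6 is close to its limit, so I'll swing the finger's azimuth about -11° and reduce the tilt a little.

jog_arm(motion=[[[0,0,0,0.047,0,0.048,-1],[0,0,0,0.047,0,0.048,-1],[0,0,0,0.047,0,0.048,-1],[0,0,0,0,0.06,0,-1],[0,0,0,0,0.04,0,-1],[0,0,0,0,0,0,-1]]])

```text
time_s: 5.4
ee_pos: [0.4877, -0.0628, 0.1829]
tcp_rot: [[-0.772, 0.183, 0.608], [0.145, 0.983, -0.112], [-0.619, 0.002, -0.786]]
wrist_force: [-0.3, -0.2, 0.2]
opening: 0.0001
grasp_force: 0.0
```

```bash
cat > g.py <<'E'
from h import *
import sys
# usage: g.py lift angle depth(mm past ring_mid along finger) off(mm along tool -x, up side) -> tool shift to the target, cm
o=status.get_obs();R=np.array(o['tcp_rot']);p=np.array(o['ee_pos'])
lift,a,dep,off=map(float,sys.argv[1:5])
yaw=-.0108;piv=np.array([.730,-.0652,0])
d=np.array([-np.cos(a),np.sin(a),0]);c,s=np.cos(yaw),np.sin(yaw);d=np.array([c*d[0]-s*d[1],s*d[0]+c*d[1],0])
mid=piv+.194*d+[0,0,.127+lift]
t=mid+R[:,2]*dep/1000-R[:,0]*off/1000
print('t',round(o['time_s'],2),'p',p.round(4),'z',R[:,2].round(3),'y',R[:,1].round(3),'\nq',o['q'].round(1),'F',o['wrist_force'].round(1))
print('mid',mid.round(4),'ring_az',np.degrees(np.arctan2(-d[1],-d[0])).round(1),'tool_az',np.degrees(np.arctan2(R[1,2],R[0,2])).round(1),'tilt',np.degrees(np.arccos(-R[2,2])).round(1))
print('shift cm',(R.T@(t-p)*100).round(2), 'up in tool',R[2].round(3))
e=R.T@(p-mid)*1000;print('tcp rel mid in tool mm',e.round(1))
E
python3 g.py 0 0 28 0
```

```text
t 5.4 p [ 0.4877 -0.0628  0.1829] z [ 0.608 -0.112 -0.786] y [0.183 0.983 0.002] 
q [ -18.7  -24.3  138.7   10.9   28.1 -106.1] F [-0.3 -0.2  0.2]
mid [ 0.536  -0.0631  0.127 ] ring_az -0.6 tool_az -10.4 tilt 38.2
shift cm [-0.28  0.85 10.13] up in tool [-0.619  0.002 -0.786]
tcp rel mid in tool mm [  2.8  -8.5 -73.3]
```

jog_arm(motion=[[[-0.14,0.42,0.3,0,0,0,-1],[-0.14,0.43,0.3,0,0,0,-1],[0,0,0.9,0,0,0,-1],[0,0,0.9,0,0,0,-1],[0,0,0.9,0,0,0,-1],[0,0,0.9,0,0,0,-1],[0,0,0.9,0,0,0,-1],[0,0,0.9,0,0,0,-1],[0,0,0.9,0,0,0,-1],[0,0,0.9,0,0,0,-1],[0,0,0.8,0,0,0,-1],[0,0,0.8,0,0,0,-1],[0,0,0.6,0,0,0,-1],[0,0,0,0,0,0,-1],[0,0,0,0,0,0,-1]]])

```text
time_s: 6.9
ee_pos: [0.5502, -0.0655, 0.1031]
tcp_rot: [[-0.775, 0.184, 0.605], [0.146, 0.983, -0.111], [-0.615, 0.002, -0.788]]
wrist_force: [-0.5, 0.1, -0.0]
opening: 0.0005
grasp_force: 0.0
```

```bash
python3 g.py 0 0 28 11; python3 - <<'E'
from h import *
im,P=cloud('side');save('s2',cv2.resize(im[180:300,180:380],None,fx=4,fy=4,interpolation=cv2.INTER_CUBIC))
E
```

```text
t 6.9 p [ 0.5502 -0.0655  0.1031] z [ 0.605 -0.111 -0.788] y [0.184 0.983 0.002] 
q [ -15.9   -3.5  133.4   15.7   12.7 -109.4] F [-0.5  0.1 -0. ]
mid [ 0.536  -0.0631  0.127 ] ring_az -0.6 tool_az -10.4 tilt 38.0
shift cm [-1.44 -0.02  0.03] up in tool [-0.615  0.002 -0.788]
tcp rel mid in tool mm [ 3.4  0.2 27.7]
```

View pics/s2.png

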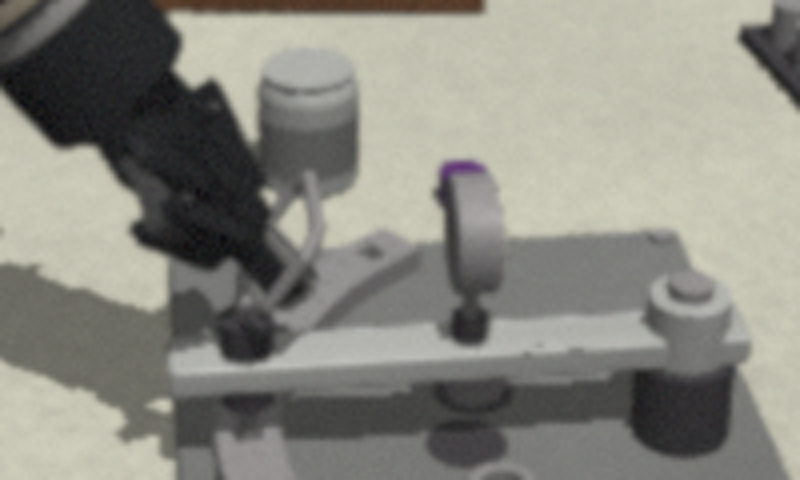

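The side crop shows the fingertip through the ring, with the top bar behind and above it at (310,190). Next I'll ease it under the bar and then lift.

jog_arm(motion=[[[-0.3,0,0,0,0,0,-1],[-0.3,0,0,0,0,0,-1],[-0.3,0,0,0,0,0,-1],[-0.2,0,-0.2,0,0,0,-1],[-0.12,0,-0.16,0,0,0,-1],[-0.12,0,-0.16,0,0,0,-1],[-0.12,0,-0.16,0,0,0,-1],[-0.12,0,-0.16,0,0,0,-1],[0,0,0,0,0,0,-1],[0,0,0,0,0,0,-1]]])

```text
time_s: 7.95
ee_pos: [0.5573, -0.0669, 0.1197]
tcp_rot: [[-0.774, 0.184, 0.606], [0.146, 0.983, -0.111], [-0.616, 0.002, -0.788]]
wrist_force: [0.5, -0.0, 0.0]
opening: 0.0002
grasp_force: 0.0
```

```bash
python3 g.py 0.018 0 28 11
```

```text
t 7.95 p [ 0.5573 -0.0669  0.1197] z [ 0.606 -0.111 -0.788] y [0.184 0.983 0.002] 
q [ -15.8   -4.8  132.2   13.    15.1 -106.6] F [ 0.5 -0.   0. ]
mid [ 0.536  -0.0631  0.145 ] ring_az -0.6 tool_az -10.4 tilt 38.0
shift cm [-0.95 -0.01 -0.53] up in tool [-0.616  0.002 -0.788]
tcp rel mid in tool mm [-1.5  0.1 33.3]
```

jog_arm(motion=[[[-0.185,0,-0.236,0,0,0,-1],[-0.185,0,-0.236,0,0,0,-1],[-0.185,0,-0.236,0,0,0,-1],[0,0,0,0,0,0,-1]]])

```text
time_s: 8.35
ee_pos: [0.5554, -0.0664, 0.1267]
tcp_rot: [[-0.777, 0.183, 0.602], [0.147, 0.983, -0.11], [-0.612, 0.003, -0.791]]
wrist_force: [-3.0, 0.0, -4.5]
opening: 0.0001
grasp_force: 2.3
```

jog_arm(motion=[[[-0.185,0,-0.236,0,0,0,-1],[-0.185,0,-0.236,0,0,0,-1],[-0.185,0,-0.236,0,0,0,-1],[-0.185,0,-0.236,0,0,0,-1],[0,0,0,0,0,0,-1],[0,0,0,0,0,0,-1]]])

```text
time_s: 8.95
ee_pos: [0.5555, -0.0664, 0.1389]
tcp_rot: [[-0.777, 0.183, 0.602], [0.147, 0.983, -0.11], [-0.612, 0.003, -0.791]]
wrist_force: [-6.2, -0.4, -4.9]
opening: -0.0005
grasp_force: 4.0
```

```bash
cat > r.py <<'E'
from h import *
# ring from side+top: arm angle and ring height
im,P=cloud('side');Q=P.reshape(-1,3)
im2,P2=cloud('top');Q2=P2.reshape(-1,3)
# arm bar outer part: z .068-.08 from top
piv=np.array([.730,-.0652])
def ang(q):
    k=(abs(q[:,2]-.074)<.006)&(np.hypot(*(q[:,:2]-piv).T)<.25)&(np.hypot(*(q[:,:2]-piv).T)>.05);d=q[k][:,:2]-piv
    th=np.arctan2(d[:,1],-d[:,0]);m=abs(th-np.median(th))<.3
    r=np.linalg.norm(d[m],axis=1);return m.sum(),np.median(th[m]),np.median(th[m])-.0108
for n,q in(('side',Q),('top',Q2)):print(n,ang(q))
save(__import__('sys').argv[1],np.hstack([cv2.resize(im[190:300,190:370],(540,330)),cv2.resize(im2[140:280,265:365],(236,330))]))
E
python3 g.py 0.018 0 28 11;python3 r.py l1
```

```text
t 8.95 p [ 0.5555 -0.0664  0.1389] z [ 0.602 -0.11  -0.791] y [0.183 0.983 0.003] 
q [ -15.9   -7.4  131.8   10.7   18.4 -104.3] F [-6.2 -0.4 -4.9]
mid [ 0.536  -0.0631  0.145 ] ring_az -0.6 tool_az -10.3 tilt 37.7
shift cm [ 0.09 -0.03  1.1 ] up in tool [-0.612  0.003 -0.791]
tcp rel mid in tool mm [-11.9   0.3  17. ]
side (np.int64(1092), np.float64(-0.036556110103404746), np.float64(-0.04735611010340475))
top (np.int64(535), np.float64(0.010581569896449875), np.float64(-0.00021843010355012543))
```

View pics/l1.png

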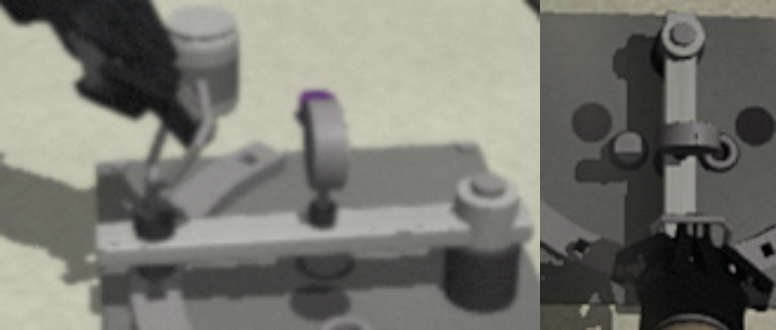

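The pin is up about 17 mm with the arm still in the middle (0.000 rad) and about 6 N on the finger. Now I'll work out the swing rows.

```bash
cat > sw.py <<'E'
from h import *
import sys
from scipy.spatial.transform import Rotation as Ro
# a0 a1 az_end_rel n lift : rows that carry the finger round
a0,a1,azd,n,up=float(sys.argv[1]),float(sys.argv[2]),float(sys.argv[3]),int(sys.argv[4]),float(sys.argv[5])
o=status.get_obs();R=np.array(o['tcp_rot']);p=np.array(o['ee_pos'])
yaw=-.0108;piv=np.array([.730,-.0652,0])
mid=lambda a:piv+.194*np.array([-np.cos(a-yaw),np.sin(a-yaw),0])
e=R.T@(p-mid(a0))
for i in range(1,n+1):
    f=i/n;a=a0+(a1-a0)*f
    Rn=Ro.from_rotvec([0,0,azd*f]).as_matrix()@R if 0 else Ro.from_rotvec([0,0,azd/n]).as_matrix()@R
    pn=mid(a)+Rn@e+[0,0,up*f]
    sh=R.T@(pn-p)*100;w=Ro.from_matrix(R.T@Rn).as_rotvec()
    print('[%.2f, %.2f, %.2f, %.3f, %.3f, %.3f, -1],'%(*sh,*w),end=' ')
    R,p=Rn,pn
print('\nend',p)
E
python3 sw.py 0 0.436 -0.26 18 0.003
```

```text
[0.05, 0.44, -0.06, 0.009, -0.000, 0.011, -1], [0.05, 0.44, -0.06, 0.009, -0.000, 0.011, -1], [0.04, 0.44, -0.05, 0.009, -0.000, 0.011, -1], [0.04, 0.44, -0.05, 0.009, -0.000, 0.011, -1], [0.04, 0.44, -0.05, 0.009, -0.000, 0.011, -1], [0.03, 0.44, -0.04, 0.009, -0.000, 0.011, -1], [0.03, 0.44, -0.04, 0.009, -0.000, 0.011, -1], [0.02, 0.44, -0.04, 0.009, -0.000, 0.011, -1], [0.02, 0.44, -0.04, 0.009, -0.000, 0.011, -1], [0.02, 0.44, -0.03, 0.009, -0.000, 0.011, -1], [0.01, 0.44, -0.03, 0.009, -0.000, 0.011, -1], [0.01, 0.44, -0.03, 0.009, -0.000, 0.011, -1], [0.01, 0.44, -0.02, 0.009, -0.000, 0.011, -1], [0.00, 0.44, -0.02, 0.009, -0.000, 0.011, -1], [-0.00, 0.44, -0.02, 0.009, -0.000, 0.011, -1], [-0.00, 0.44, -0.02, 0.009, -0.000, 0.011, -1], [-0.01, 0.44, -0.01, 0.009, -0.000, 0.011, -1], [-0.01, 0.44, -0.01, 0.009, -0.000, 0.011, -1], 
end [0.57307612 0.01044412 0.14183568]
```

jog_arm(motion=[[[-0.12,0,-0.16,0,0,0,-1],[0.05,0.44,-0.05,0.009,0,0.011,-1],[0.05,0.44,-0.05,0.009,0,0.011,-1],[0.05,0.44,-0.05,0.009,0,0.011,-1],[0.05,0.44,-0.05,0.009,0,0.011,-1],[0.04,0.44,-0.04,0.009,0,0.011,-1],[0.04,0.44,-0.04,0.009,0,0.011,-1],[0.03,0.44,-0.04,0.009,0,0.011,-1],[0.03,0.44,-0.03,0.009,0,0.011,-1],[0.03,0.44,-0.03,0.009,0,0.011,-1],[0,0,0,0,0,0,-1]]])

```text
time_s: 10.15
ee_pos: [0.5602, -0.0264, 0.1419]
tcp_rot: [[-0.752, 0.308, 0.583], [0.243, 0.951, -0.189], [-0.612, -0.0, -0.791]]
wrist_force: [-5.3, 1.6, -6.2]
opening: -0.0001
grasp_force: 4.1
```

```bash
python3 g.py 0.02 0.218 28 11;python3 r.py l2
```

```text
t 10.15 p [ 0.5602 -0.0264  0.1419] z [ 0.583 -0.189 -0.791] y [ 0.308  0.951 -0.   ] 
q [ -5.9  -6.3 130.4 -22.   20.1 -59.7] F [-5.3  1.6 -6.2]
mid [ 0.5411 -0.0212  0.147 ] ring_az -13.1 tool_az -18.0 tilt 37.8
shift cm [ 0.16 -0.09  1.18] up in tool [-0.612 -0.    -0.791]
tcp rel mid in tool mm [-12.6   0.9  16.2]
side (np.int64(1011), np.float64(0.18947435260729642), np.float64(0.17867435260729642))
top (np.int64(494), np.float64(0.2428758214209587), np.float64(0.2320758214209587))
```

The arm follows (about 0.22 to 0.23 rad), so I'll do the second half.

jog_arm(motion=[[[0.03,0.44,-0.03,0.009,0,0.011,-1],[0.03,0.44,-0.03,0.009,0,0.011,-1],[0.02,0.44,-0.02,0.009,0,0.011,-1],[0.02,0.44,-0.02,0.009,0,0.011,-1],[0.02,0.44,-0.02,0.009,0,0.011,-1],[0.02,0.44,-0.02,0.009,0,0.011,-1],[0.01,0.44,-0.01,0.009,0,0.011,-1],[0.01,0.44,-0.01,0.009,0,0.011,-1],[0.01,0.42,-0.01,0.009,0,0.011,-1],[0,0,0,0,0,0,-1],[0,0,0,0,0,0,-1]]])

```text
time_s: 11.35
ee_pos: [0.5734, 0.0116, 0.143]
tcp_rot: [[-0.714, 0.426, 0.556], [0.336, 0.905, -0.262], [-0.615, -0.0, -0.789]]
wrist_force: [-3.5, 2.7, -6.4]
opening: 0.0001
grasp_force: 3.9
```

```bash
python3 g.py 0.02 0.436 28 11;python3 r.py l3
```

```text
t 11.35 p [0.5734 0.0116 0.143 ] z [ 0.556 -0.262 -0.789] y [ 0.426  0.905 -0.   ] 
q [  3.   -2.2 126.6 -40.1  26.9 -30.2] F [-3.5  2.7 -6.4]
mid [0.555  0.0186 0.147 ] ring_az -25.6 tool_az -25.2 tilt 37.9
shift cm [ 0.2  -0.14  1.28] up in tool [-0.615 -0.    -0.789]
tcp rel mid in tool mm [-13.    1.4  15.2]
side (np.int64(921), np.float64(0.4173194886523905), np.float64(0.4065194886523905))
top (np.int64(464), np.float64(0.46316955511871644), np.float64(0.45236955511871646))
```

View pics/l3.png

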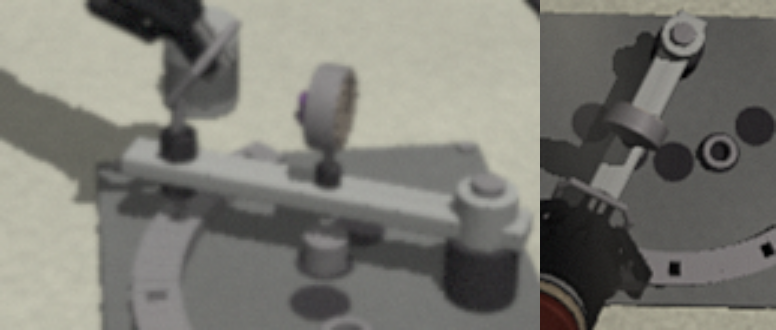

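Both cameras put the arm at about 0.45 rad, slightly past the hole at 0.436. I'll bring it back about 2.5 mm and then check.

jog_arm(motion=[[[0,-0.13,0,0,0,0,-1],[0,-0.13,0,0,0,0,-1],[0,0,0,0,0,0,-1],[0,0,0,0,0,0,-1]]])

```text
time_s: 11.85
ee_pos: [0.5721, 0.0087, 0.143]
tcp_rot: [[-0.714, 0.427, 0.556], [0.336, 0.904, -0.263], [-0.615, -0.001, -0.789]]
wrist_force: [-5.3, 2.9, -6.8]
opening: -0.0004
grasp_force: 4.1
```

```bash
python3 g.py 0.02 0.436 28 11;python3 r.py l4
```

```text
t 11.85 p [0.5721 0.0087 0.143 ] z [ 0.556 -0.263 -0.789] y [ 0.427  0.904 -0.001] 
q [  2.7  -2.4 126.8 -39.9  26.7 -30.6] F [-5.3  2.9 -6.8]
mid [0.555  0.0186 0.147 ] ring_az -25.6 tool_az -25.3 tilt 37.9
shift cm [0.2  0.17 1.27] up in tool [-0.615 -0.001 -0.789]
tcp rel mid in tool mm [-13.   -1.7  15.3]
side (np.int64(931), np.float64(0.4024263927469982), np.float64(0.39162639274699823))
top (np.int64(470), np.float64(0.44384833987081096), np.float64(0.433048339870811))
```

jog_arm(motion=[[[0.123,0,0.158,0,0,0,-1],[0.123,0,0.158,0,0,0,-1],[0.123,0,0.158,0,0,0,-1],[0.123,0,0.158,0,0,0,-1],[0.123,0,0.158,0,0,0,-1],[0.123,0,0.158,0,0,0,-1],[0.123,0,0.158,0,0,0,-1],[0,0,0,0,0,0,-1]]])

```text
time_s: 12.75
ee_pos: [0.5722, 0.0087, 0.129]
tcp_rot: [[-0.714, 0.426, 0.556], [0.336, 0.905, -0.263], [-0.615, -0.001, -0.789]]
wrist_force: [-4.8, 2.2, -5.2]
opening: -0.0001
grasp_force: 4.1
```

jog_arm(motion=[[[0.123,0,0.158,0,0,0,-1],[0.123,0,0.158,0,0,0,-1],[0.123,0,0.158,0,0,0,-1],[0,0,0,0,0,0,-1]]])

```text
time_s: 13.15
ee_pos: [0.5737, 0.0087, 0.1247]
tcp_rot: [[-0.712, 0.426, 0.559], [0.335, 0.905, -0.263], [-0.617, 0.0, -0.787]]
wrist_force: [-4.8, 2.2, -2.5]
opening: 0.0
grasp_force: 3.0
```

jog_arm(motion=[[[0.123,0,0.158,0,0,0,-1],[0.123,0,0.158,0,0,0,-1],[0.123,0,0.158,0,0,0,-1],[0.123,0,0.158,0,0,0,-1],[0,0,0,0,0,0,-1]]])

```text
time_s: 13.65
ee_pos: [0.5739, 0.0078, 0.1167]
tcp_rot: [[-0.712, 0.426, 0.558], [0.334, 0.905, -0.264], [-0.617, -0.002, -0.787]]
wrist_force: [-0.3, 0.7, -1.1]
opening: -0.0004
grasp_force: 0.0
```

```bash
python3 g.py 0.0 0.436 28 -3;python3 r.py l5
```

```text
t 13.65 p [0.5739 0.0078 0.1167] z [ 0.558 -0.264 -0.787] y [ 0.426  0.905 -0.002] 
q [  2.6   0.9 127.3 -45.7  23.8 -24.4] F [-0.3  0.7 -1.1]
mid [0.555  0.0186 0.127 ] ring_az -25.6 tool_az -25.4 tilt 38.1
shift cm [1.37 0.17 0.65] up in tool [-0.617 -0.002 -0.787]
tcp rel mid in tool mm [-10.7  -1.7  21.5]
side (np.int64(922), np.float64(0.4007390182823249), np.float64(0.3899390182823249))
top (np.int64(491), np.float64(0.44722403434359864), np.float64(0.43642403434359867))
```

View pics/l5.png

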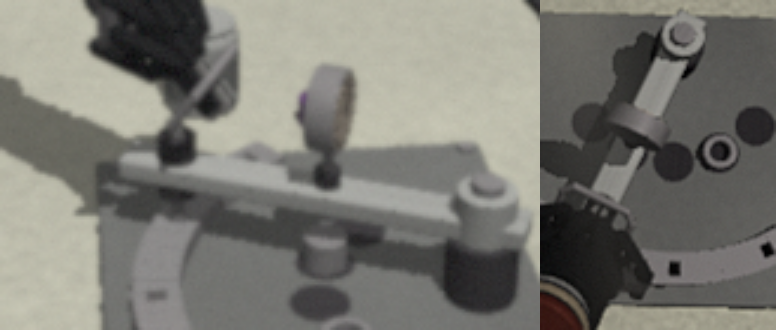

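The load stayed on the finger well below the height where the pin tip would rest on the quadrant, so the pin has dropped into the hole. Next: centre the finger in the opening and withdraw along its axis.

jog_arm(motion=[[[0.25,0.05,0,0,0,0,-1],[0.25,0.05,0,0,0,0,-1],[0.25,0.05,0,0,0,0,-1],[0.2,0,0,0,0,0,-1],[0,0,0,0,0,0,-1]]])

```text
time_s: 14.25
ee_pos: [0.5659, 0.0124, 0.1092]
tcp_rot: [[-0.714, 0.426, 0.555], [0.334, 0.905, -0.265], [-0.615, -0.004, -0.788]]
wrist_force: [-0.2, -0.3, -0.5]
opening: -0.0002
grasp_force: 0.0
```

```bash
python3 g.py 0.0 0.436 -80 0
```

```text
t 14.25 p [0.5659 0.0124 0.1092] z [ 0.555 -0.265 -0.788] y [ 0.426  0.905 -0.004] 
q [  3.3   1.  128.2 -47.5  23.7 -21.9] F [-0.2 -0.3 -0.5]
mid [0.555  0.0186 0.127 ] ring_az -25.6 tool_az -25.5 tilt 38.0
shift cm [ -0.12   0.09 -10.17] up in tool [-0.615 -0.004 -0.788]
tcp rel mid in tool mm [ 1.2 -0.9 21.7]
```

jog_arm(motion=[[[0,0,-0.7,0,0,0,-1],[0,0,-0.7,0,0,0,-1],[0,0,-0.8,0,0,0,-1],[0,0,-0.8,0,0,0,-1],[0,0,-0.9,0,0,0,-1],[0,0,-0.9,0,0,0,-1],[0,0,-0.9,0,0,0,-1],[0,0,-0.9,0,0,0,-1],[0,0,-0.9,0,0,0,-1],[0,0,-0.9,0,0,0,-1],[0,0,-0.9,0,0,0,-1],[0,0,-0.9,0,0,0,-1],[0,0,0,0,0,0,-1],[0,0,0,0,0,0,-1]]])

```text
time_s: 15.65
ee_pos: [0.5098, 0.0394, 0.1904]
tcp_rot: [[-0.713, 0.426, 0.556], [0.334, 0.905, -0.265], [-0.616, -0.003, -0.788]]
wrist_force: [1.0, -0.7, 0.1]
opening: 0.0001
grasp_force: 0.0
```

```bash
python3 g.py 0.0 0.436 -80 0;python3 r.py l6; python3 - <<'E'
from h import *
for n in('side','wrist'):
    im,P=cloud(n);mid=np.array([.555,.0186])
    x,y=P[...,0]-mid[0],P[...,1]-mid[1];c,s=np.cos(-.447),np.sin(-.447)
    a=x*c+y*s;b=-x*s+y*c;z=P[...,2]
    m=(abs(b)<.037)&(a>-.03)&(a<.03)&(z>.1)&(z<.19)&(abs(a-(z-.127)*.7)<.015)
    print(n,m.sum(),'z max/min',np.percentile(z[m],[1,50,99]).round(4),'b',np.percentile(b[m],[1,99]).round(4))
E
```

```text
t 15.65 p [0.5098 0.0394 0.1904] z [ 0.556 -0.265 -0.788] y [ 0.426  0.905 -0.003] 
q [  8.2 -15.1 131.5 -35.6  36.  -32.5] F [ 1.  -0.7  0.1]
mid [0.555  0.0186 0.127 ] ring_az -25.6 tool_az -25.4 tilt 38.0
shift cm [-0.01  0.06  0.06] up in tool [-0.616 -0.003 -0.788]
tcp rel mid in tool mm [  0.1  -0.6 -80.6]
side (np.int64(926), np.float64(0.40063392927921426), np.float64(0.3898339292792143))
top (np.int64(767), np.float64(0.44471571757612915), np.float64(0.4339157175761292))
side 145 z max/min [0.1009 0.1468 0.1555] b [-0.0349  0.0311]
wrist 2246 z max/min [0.1013 0.1249 0.1526] b [-0.0331  0.0365]
```

View pics/l6.png

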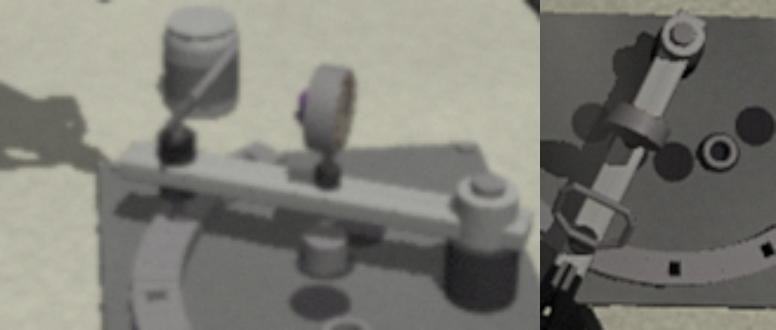

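The ring's top is at 0.153 m, the same as with the pin home at the start. The arm is at about 0.434 rad, the tappet is under the gauge, and the finger is clear, so I'm handing in.

```bash
python3 -c "
from cell import job_done
print(job_done())"
```

```text
the job is handed in; nothing more can be done
None
```

The job is handed in: the pin is home in the next hole on the tappet's side (arm measured at about 0.434 rad, target 0.436), the gauge is over the tappet, and the finger is clear of the ring and touching nothing.

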